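# Put the hand tools back into their drawer inlays

## Robot

A 6-joint arm with a two-finger parallel gripper is mounted at the origin on a cart in front of the work surface, level with it; the furniture and walls round the work are solid. World frame = base frame: x ahead of the robot, y to its left, z up, the work surface at z = 0. Lengths are in m, angles in rad, forces in N, time in s.
With the tool pointing down it reaches from about 0.35 to 0.775 m from the base axis. Payload 7.3 kg.
Tool frame: the origin (TCP) lies at the very end of the fingers, on their centre line; the grasp point (between the pads) lies 19 mm behind it; z points along the fingers, y is the line along which they close (so a half turn about z gives the same grasp; the last joint's range is limited). The gripper opens to 92 mm and grips with 3 to 60 N. Pads are 19 mm wide; open, the fingers measure 130 mm over their backs; the gripper's body (75 mm by 190 mm) begins 47 mm behind the grasp point.
Start: joints at [-1.432, 0.342, 1.524, -0, 1.275, -0.146], TCP at [0.148, -0.504, 0.227] pointing down, gripper open.
Joint ranges: [-2.53, 2.53], [-0.77, 2.02], [0.04, 2.7], [-1, 4.14], [0.28, 2.66], [-3.11, 3.11]. Speed limits (rad/s): [2.57, 2.57, 3.14, 3.14, 3.14, 3.14].

## Interface

Orientations are given as [roll, pitch, yaw] about the fixed x, y, z axes, in that order (R = Rz(yaw) Ry(pitch) Rx(roll)).
In Python, from cell import robot gives the robot as it stands.
- The arm moves only by the tool apply_moves, never from a script. Its argument "motion" is text: rows parted by semicolons, each of 7 numbers parted by spaces: the opening in per cent of the stroke, from 0 (shut) to 100 (fully open), then the shift along the tool's x, y, z in cm, then the turn, a rotation vector about the tool's x, y, z in rad. A call has 1 to 20 rows; each row shifts and turns the commanded pose from where the row before left it, along the tool's axes as they then stand; what a row does not reach is not made up. A row lasts 1/8 s, in which the tool goes at most 62.5 mm and 10.7 degrees, less where a joint would pass 70% of its speed; a pose out of reach is approached as far as the arm can. A call with a gripper value outside its range is refused whole. The fingers move at their own pace and stop on an object; "force" is the grip in N (left out, the last holds). Time passes only in rows, so rows that do not move let the fingers close. It gives the time, the measured TCP pose, the force, the opening and the grip force at its end, in the units of the state.
- robot.observe(): the state, without advancing time (a new reading comes with each control period).
- robot.read_camera(name): name is "scene" or "top"; returns a dict with "img" (420x560x3 uint8, red, green, blue), "fovy" (degrees; the focal length in pixels is half the picture's height over the tangent of half this angle, whatever the lens; pixels are square), "cx", "cy" (the principal point, pixels), "R" (3x3) and "t" (3): a world point X has camera coordinates R X + t. Camera axes: x right, y down, z forward; pixel columns grow to the right and rows downward; lengths in m; the calibration is good to about 2 mm. A picture is of the moment at which its call begins. There is no depth.
- robot.hand_in(): hands the job in; it is judged then, once.
Trained networks look in a picture, given as the dict that the camera call returned (one of the last four; its "shot" number tells which), for a name from the list of things; names that differ only in an ending like _2 or _b are one class to them, and where a whole thing is asked for, a point or a joint stands for the part that bears it (a point fixed in the world has none). Each returns a list of dicts, best first, with "score" (0 to 1); they miss things now and then, are a little off and sometimes report something else, mostly with a low value. They report only what shows in the picture. A call takes as long as a camera call.
- robot.search_frame(target, picture): "centre" ([x, y, z] in m, in world coordinates, good to about 4 mm: the middle of the surface that is visible of it).
- robot.trace(target, picture): "pixels" (420x560 bool, what is visible of it).
The state is a dict: "time": time; "qpos": joint angles; "qvel": joint speeds; "joint_efforts": joint torques, N m; "tool_pos": TCP position; "tool_rot": TCP orientation; "contact_force": force on the tool from outside, world axes, zero at the start; "torque": the same for the moment, N m; "opening": finger opening in m; "grip_force": force on a finger pad.
Only numpy, scipy, OpenCV 4.12 (cv2) and the standard library are available. Lean on these libraries where they do the work, as an engineer would, in place of code of your own. Each camera call takes 0.05 s, during which the arm holds its last target. There are 200 camera calls.

## Task

The job is finished: put the four tools lying loose on the bench - the large and the small spanner, the screwdriver and the pliers - back into the drawer, each in the foam inlay cut to its own outline, head end in the head end of the pocket. Each tool must lie flat on the bottom of its pocket, let go and at rest, and the tape measure and the pine offcut beside the work must stay where they are.

Things in the scene. Friction and masses are not known exactly. Their poses are not given: they have to be found in the camera images.
- large_spanner: Larger steel combination spanner, 167x38x9 mm, lying on the bench. Origin: middle of length and width, underside. x points to the open jaw (38 mm wide); ring (29 mm wide, 9 thick) at -x; z up. Shank x -54..39 mm is 12 mm wide, 6 thick; balance near x=-8. Gripped across y near x=-18 mm it comes over the finger trough.
- small_spanner: Smaller steel combination spanner, 130x29x7 mm, lying on the bench. Origin: middle of length and width, underside. x points to the open jaw (29 mm wide); ring (22 mm wide, 7 thick) at -x; z up. Shank x -42..30 mm is 9-10 mm wide, 5 thick; balance near x=0. Gripped across y near x=-6 mm it comes over the finger trough.
- screwdriver: Screwdriver, red handle, 171 mm long, lying on the bench. Origin: middle of length, underside (13 mm below its axis). x points to the blade; handle x -86..-4 mm is 28 mm wide, 26 high, and holds the weight (balance x=-38); blade 6.4 mm thick, 13 mm up. Gripped across y near x=-30 mm (27 mm wide) it comes over the finger trough.
- pliers: Pliers, red handles, 177x48x13 mm, rigid (do not open), lying on the bench. Origin: middle of length and width, underside. x points to the jaws; z up. Over both handles 46-48 mm wide and 12 high at x -60..-18 mm; jaw end x 27..87 mm is 26 mm wide, tapering; balance near x=-4. Gripped across both handles near x=-28 mm they come over the trough.
- inlay_large_spanner: Fixed foam inlay in the grey drawer, 224x80x26 mm. Origin: underside, middle of its far (head) end; x runs tail to head, so it spans x -224..0, y +-40, z 0..26 mm. Pocket floor z=10; open finger trough to z=10 at x -158..-102. Pocket: the longer spanner, 187 mm, 43 wide at ring, 27 shank, 52 jaw. Home of large_spanner's origin: (-112, 0, 10) mm, x axes parallel.
- inlay_small_spanner: Fixed foam inlay in the grey drawer, 224x80x26 mm. Origin: underside, middle of its far (head) end; x runs tail to head, so it spans x -224..0, y +-40, z 0..26 mm. Pocket floor z=10; open finger trough to z=10 at x -158..-102. Pocket: the shorter spanner, 148 mm, 37 wide at ring, 25 shank, 44 jaw. Home of small_spanner's origin: (-124, 0, 10) mm, x axes parallel.
- inlay_screwdriver: Fixed foam inlay in the grey drawer, 224x80x26 mm. Origin: underside, middle of its far (head) end; x runs tail to head, so it spans x -224..0, y +-40, z 0..26 mm. Pocket floor z=10; open finger trough to z=10 at x -158..-102. Pocket 43 mm wide for the handle, 25 for the blade. Home of screwdriver's origin: (-100, 0, 10) mm, x axes parallel. Inlays are near-black, blue where cut, 83 mm apart.
- inlay_pliers: Fixed foam inlay in the grey drawer, 224x80x26 mm. Origin: underside, middle of its far (head) end; x runs tail to head, so it spans x -224..0, y +-40, z 0..26 mm. Pocket floor z=10; open finger trough to z=10 at x -158..-102. Pocket 62 mm wide at the handles, 26 at the jaw tips. Home of pliers' origin: (-102, 0, 10) mm, x axes parallel. Drawer: floor 2 mm, walls 30, front 44 mm high.
- tape_measure: Yellow and black tape measure, 67x85x40 mm, loose on the bench left of the tools; origin at its underside. Bystander: leave it where it is.
- pine_offcut: Small block of pine, 48x75x28 mm, loose on the bench left of the tools; origin in the middle of its underside. Bystander: leave it where it is.

How it is judged:
At the end, for the whole second after the job is handed in: Each tool lies in the inlay of its own outline: within 14 mm along and 11 mm across of its home position, on the pocket floor (origin 4 to 15 mm above the inlay's underside), aligned within 0.2 rad, head to head end, level within 0.15 rad, at rest and released (x of large_spanner in the frame of inlay_large_spanner between -0.126 and -0.098 m and y of large_spanner in the frame of inlay_large_spanner between -0.011 and 0.011 m and z of large_spanner in the frame of inlay_large_spanner between 0.004 and 0.015 m and angle between the x axis of large_spanner and the x axis of inlay_large_spanner, either way round below 0.2 rad and x of inlay_large_spanner in the frame of large_spanner above 0.05 m and angle between large_spanner's own x axis and vertical between 1.42 and 1.72 rad and linear speed of each of large_spanner, small_spanner, screwdriver, pliers below 0.02 m/s and contact force between the fingers and large_spanner below 0.05 N and x of small_spanner in the frame of inlay_small_spanner between -0.138 and -0.11 m and y of small_spanner in the frame of inlay_small_spanner between -0.011 and 0.011 m and z of small_spanner in the frame of inlay_small_spanner between 0.004 and 0.015 m and angle between the x axis of small_spanner and the x axis of inlay_small_spanner, either way round below 0.2 rad and x of inlay_small_spanner in the frame of small_spanner above 0.05 m and angle between small_spanner's own x axis and vertical between 1.42 and 1.72 rad and contact force between the fingers and small_spanner below 0.05 N and x of screwdriver in the frame of inlay_screwdriver between -0.114 and -0.086 m and y of screwdriver in the frame of inlay_screwdriver between -0.011 and 0.011 m and z of screwdriver in the frame of inlay_screwdriver between 0.004 and 0.015 m and angle between the x axis of screwdriver and the x axis of inlay_screwdriver, either way round below 0.2 rad and x of inlay_screwdriver in the frame of screwdriver above 0.05 m and angle between screwdriver's own x axis and vertical between 1.42 and 1.72 rad and contact force between the fingers and screwdriver below 0.05 N and x of pliers in the frame of inlay_pliers between -0.116 and -0.088 m and y of pliers in the frame of inlay_pliers between -0.011 and 0.011 m and z of pliers in the frame of inlay_pliers between 0.004 and 0.015 m and angle between the x axis of pliers and the x axis of inlay_pliers, either way round below 0.2 rad and x of inlay_pliers in the frame of pliers above 0.05 m and angle between pliers's own x axis and vertical between 1.42 and 1.72 rad and contact force between the fingers and pliers below 0.05 N); the robot touches nothing.
It fails at once if the tape measure is pushed more than 20 mm from where it lay (distance of tape_measure from where it was at the start of the episode above 0.02 m).
It fails at once if the pine offcut is pushed more than 20 mm from where it lay (distance of pine_offcut from where it was at the start of the episode above 0.02 m).
It also fails if it takes over 99 s, if anything falls off the work surface, if the arm or the gripper's body presses on something with over 40 N, if the wrist force passes 120 N, or if a joint passes its speed limit or range.

## Working session

There is one attempt and no reset: what is moved stays moved. The work goes in short steps, Python scripts to look and compute and a tool call to move; the robot and the scene stay as the last step left them, time stands still between calls to the robot, and variables do not carry over. Pictures are saved under pics/ and viewed, at most 14 in all, crops included, and the job is handed in when it is done.

Besides the shell and the picture viewer there is one more tool, called after "Emit:" as name(argument=value, ...) on one line, values as JSON. apply_moves: Moves the arm, as the interface text tells. Its arguments: {"type":"object","properties":{"motion":{"type":"string"},"force":{"type":"number"}},"required":["motion"]}

```bash
mkdir -p pics
cat > h.py <<'E'
import numpy as np, cv2
from cell import robot
T=['large_spanner','small_spanner','screwdriver','pliers']
def f(p): return p['img'].shape[0]/2/np.tan(np.radians(p['fovy'])/2)
def ray(p,u,v,z):
    R=np.array(p['R']);t=np.array(p['t']);c=-R.T@t
    d=R.T@np.array([(u-p['cx'])/f(p),(v-p['cy'])/f(p),1.])
    return c+d*(z-c[2])/d[2]
def plane(p,mask,z):
    v,u=np.nonzero(mask)
    return np.array([ray(p,a,b,z)[:2] for a,b in zip(u,v)])
E
python3 - <<'E'
from h import *
s=robot.observe();print(s)
for n in['top','scene']:
    p=robot.read_camera(n);cv2.imwrite(f'pics/{n}0.png',p['img'][:,:,::-1])
    print(n,p['fovy'],p['cx'],p['cy'],-np.array(p['R']).T@p['t'])
    for t in T+['inlay_'+x for x in T]+['tape_measure','pine_offcut']:
        for r in robot.search_frame(t,p)[:2]: print(t,np.round(r['centre'],3),round(r['score'],2))
E
```

```text
{'time': 0.0, 'qpos': array([-1.43201994e+00,  3.42720907e-01,  1.52505004e+00,  2.94833708e-05,
        1.27538128e+00, -1.45993281e-01]), 'qvel': array([-0.00056945,  0.00069762,  0.00166168,  0.00183854, -0.00073122,
       -0.0002179 ]), 'joint_efforts': array([ 1.32117730e-03, -4.31239271e+01, -2.44222820e+01,  7.18768453e-02,
        5.58445835e-02, -1.37068182e-04]), 'tool_pos': array([ 0.14746686, -0.50342985,  0.22603438]), 'tool_rot': array([-3.14005377e+00, -2.54771988e-04,  2.84760869e-01]), 'contact_force': array([ 0.59932552, -0.24114596, -0.54815335]), 'torque': array([-0.0421603 ,  0.03935616,  0.00356644]), 'grip_force': 0.0, 'opening': 0.09187662293120658}
top 44.17080817158659 283.3009530152422 206.7484580135381 [0.42581317 0.24009241 1.50408391]
large_spanner [0.389 0.263 0.007] 0.86
small_spanner [0.367 0.34  0.012] 0.57
screwdriver [0.551 0.3   0.02 ] 0.87
pliers [0.544 0.423 0.009] 0.8
inlay_large_spanner [ 0.606 -0.083  0.026] 0.43
inlay_small_spanner [0.552 0.152 0.031] 0.66
inlay_screwdriver [ 0.603 -0.087  0.022] 0.8
inlay_pliers [0.569 0.081 0.014] 0.87
tape_measure [0.437 0.51  0.032] 0.93
pine_offcut [0.331 0.462 0.028] 0.84
scene 50.094158704044034 275.56051640316343 213.9355329651505 [0.12777833 0.90957497 0.61536018]
large_spanner [0.393 0.265 0.008] 0.97
small_spanner [ 0.371  0.336 -0.002] 0.9
screwdriver [0.548 0.309 0.022] 0.95
pliers [0.538 0.42  0.012] 0.67
inlay_large_spanner [ 0.588 -0.012  0.028] 0.95
inlay_large_spanner [0.371 0.336 0.   ] 0.62
inlay_small_spanner [0.549 0.16  0.031] 0.78
inlay_small_spanner [ 0.587 -0.008  0.028] 0.64
inlay_screwdriver [ 0.606 -0.089  0.029] 0.87
inlay_pliers [0.568 0.072 0.019] 0.89
tape_measure [0.429 0.528 0.034] 0.88
tape_measure [0.549 0.159 0.029] 0.15
pine_offcut [0.326 0.475 0.028] 0.59
```

View pics/top0.png

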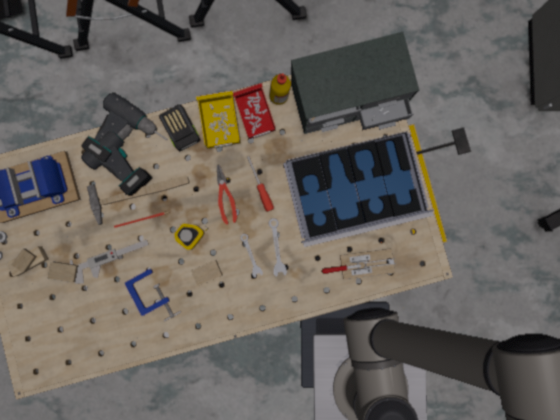

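View pics/scene0.png

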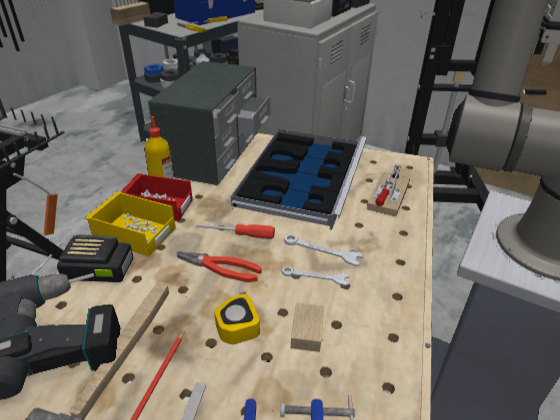

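Run:
```python
from h import *
p=robot.read_camera('top')
im=p['img'][120:290,190:440,::-1]
cv2.imwrite('pics/crop.png',cv2.resize(im,None,fx=3.2,fy=3.2,interpolation=cv2.INTER_CUBIC))
q=robot.read_camera('scene')
H=dict(large_spanner=.006,small_spanner=.005,screwdriver=.014,pliers=.008)
for t in T+['inlay_'+x for x in T]:
  for n,c in(('top',p),('scene',q)):
    L=robot.trace(t,c)
    if not L: print(t,n,'none');continue
    m=L[0]['pixels']
    P=plane(c,m,H.get(t,.026)).astype(np.float32)
    (cx,cy),(w,h),a=cv2.minAreaRect(P*1000)
    if w<h: w,h,a=h,w,a+90
    d=np.array([np.cos(np.radians(a)),np.sin(np.radians(a))])
    s=(P-P.mean(0))@d; 
    print(t,n,round(L[0]['score'],2),m.sum(),'rect',round(cx),round(cy),round(w),round(h),'deg',round(a,1),'mean',np.round(P.mean(0)*1000), 'skew',round(((s**3).mean()/s.std()**3),2))
# drawer dark/blue segmentation
```

```text
large_spanner top 0.77 390 rect 404 262 165 38 deg 6.7 mean [394. 263.] skew 0.33
large_spanner scene 0.82 543 rect 405 266 163 39 deg 8.1 mean [400. 265.] skew 0.15
small_spanner top 0.57 143 rect 381 342 125 23 deg 22.0 mean [376. 338.] skew 0.23
small_spanner scene 0.98 380 rect 380 342 124 28 deg 21.8 mean [377. 338.] skew 0.11
screwdriver top 0.7 291 rect 583 317 163 28 deg 26.3 mean [558. 303.] skew 1.06
screwdriver scene 0.66 590 rect 585 317 170 44 deg 25.9 mean [561. 304.] skew 0.88
pliers top 0.93 459 rect 556 416 168 45 deg 14.1 mean [556. 415.] skew -0.08
pliers scene 0.63 1235 rect 558 415 178 57 deg 9.6 mean [545. 414.] skew 0.29
inlay_large_spanner top 0.63 2196 rect 588 -4 223 83 deg 13.2 mean [588.  -4.] skew -0.0
inlay_large_spanner scene 0.79 1454 rect 587 5 230 115 deg 11.3 mean [586.  -0.] skew 0.06
inlay_small_spanner top 0.96 2210 rect 548 157 225 82 deg 13.4 mean [547. 157.] skew 0.01
inlay_small_spanner scene 0.7 2064 rect 549 159 228 94 deg 13.9 mean [545. 161.] skew 0.04
inlay_screwdriver top none
inlay_screwdriver scene 0.64 1292 rect 606 -76 229 119 deg 11.6 mean [605. -82.] skew 0.04
inlay_pliers top 0.67 2217 rect 569 78 229 84 deg 12.8 mean [568.  78.] skew 0.01
inlay_pliers scene 0.96 1582 rect 569 84 226 107 deg 11.5 mean [569.  80.] skew 0.01
```

View pics/crop.png

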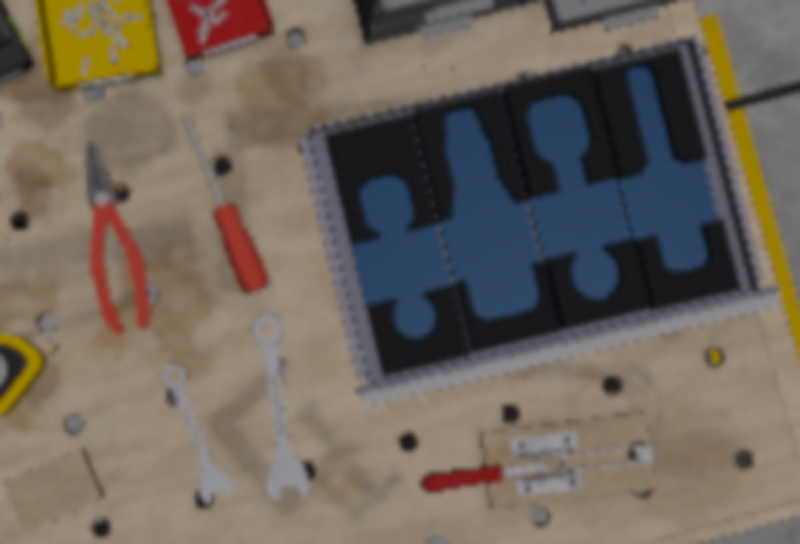

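The top view shows both spanners with jaws toward the robot (crop 213,490 and 288,485), so they need half a turn. The screwdriver and pliers already point outward. The drawer, left to right, holds small spanner, pliers, large spanner and screwdriver, at a yaw of about 13.3°.

```bash
cat >> h.py <<'E'
def go(*wps):
    """each wp x,y,z,yaw: turn first (in place), then tool-frame shift in cm"""
    s=robot.observe();x=np.array(s['tool_pos']);a=s['tool_rot'][2]
    print('t',round(s['time'],2),'at',np.round(x,4),'rot',np.round(s['tool_rot'],3),'open',round(s['opening'],4),'q6',round(s['qpos'][5],2))
    for X,Y,Z,b in wps:
        d=np.array([X,Y,Z])-x; c,n=np.cos(b),np.sin(b)
        print('rz',round(a-b,3),'cm',np.round(100*np.array([d[0]*c+d[1]*n,d[0]*n-d[1]*c,-d[2]]),2))
        x=np.array([X,Y,Z]);a=b
E
python3 - <<'E'
from h import *
go((.45,-.2,.2,.125),(.422,.265,.1,.125),(.422,.265,.003,.125))
E
```

```text
t 2.0 at [ 0.1475 -0.5039  0.2267] rot [ 3.142 -0.     0.285] open 0.0921 q6 -0.15
rz 0.16 cm [ 33.8  -26.38   2.67]
rz 0.0 cm [  3.02 -46.49  10.  ]
rz 0.0 cm [0.  0.  9.7]
```

Emit:
apply_moves(motion="60 0 0 0 0 0 0.16;60 4.2 -3.3 0.3 0 0 0;60 4.2 -3.3 0.3 0 0 0;60 4.2 -3.3 0.3 0 0 0;60 4.2 -3.3 0.3 0 0 0;60 4.2 -3.3 0.3 0 0 0;60 4.2 -3.3 0.3 0 0 0;60 4.2 -3.3 0.3 0 0 0;60 4.2 -3.3 0.3 0 0 0;60 0.3 -4.2 0.9 0 0 0;60 0.3 -4.2 0.9 0 0 0;60 0.3 -4.2 0.9 0 0 0;60 0.3 -4.2 0.9 0 0 0;60 0.3 -4.2 0.9 0 0 0;60 0.3 -4.2 0.9 0 0 0;60 0.3 -4.2 0.9 0 0 0;60 0.3 -4.2 0.9 0 0 0;60 0.3 -4.2 0.9 0 0 0;60 0.3 -4.2 0.9 0 0 0;60 0.3 -4.2 0.9 0 0 0", force=40)

```text
time: 4.5
tool_pos: [0.4233, 0.2639, 0.1035]
tool_rot: [-3.142, -0.001, 0.125]
contact_force: [0.8, 0.1, 0.2]
opening: 0.0548
grip_force: 0.0
```

Run:
```python
from h import *
go((.422,.265,.003,.125))
p=robot.read_camera('scene');cv2.imwrite('pics/a.png',cv2.resize(p['img'][150:350,150:450,::-1],None,fx=2.5,fy=2.5))
```

```text
t 4.5 at [0.4233 0.2639 0.1035] rot [-3.142e+00 -1.000e-03  1.250e-01] open 0.0548 q6 1.85
rz -0.0 cm [-0.11 -0.12 10.05]
```

View pics/a.png

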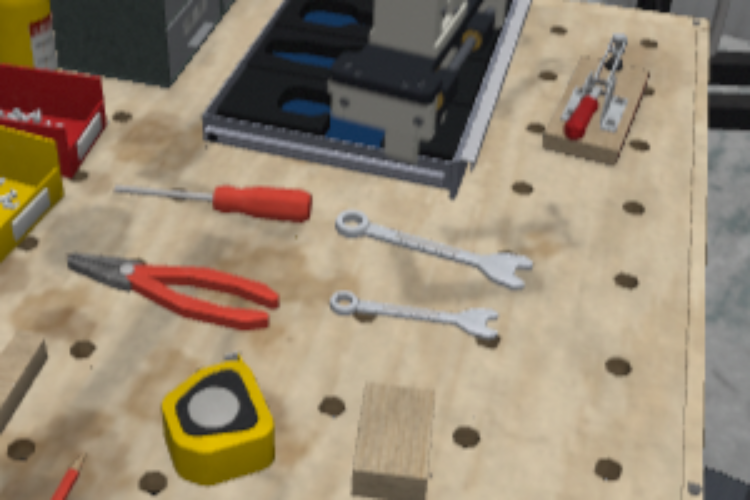

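The gripper hangs above the large spanner's shank: its tip at (405,150) is about 100 px above the grasp spot. Now I'll descend and grip.

Emit:
apply_moves(motion="60 -0.1 -0.1 3 0 0 0;60 0 0 3 0 0 0;60 0 0 2 0 0 0;60 0 0 1.2 0 0 0;60 0 0 0.6 0 0 0;60 0 0 0.2 0 0 0;30 0 0 0 0 0 0;5 0 0 0 0 0 0;5 0 0 0 0 0 0;5 0 0 0 0 0 0;5 0 0 0 0 0 0;5 0 0 0 0 0 0;5 0 0 0 0 0 0", force=40)

```text
time: 6.18
tool_pos: [0.4223, 0.2634, 0.0038]
tool_rot: [-3.141, -0.0, 0.125]
contact_force: [-0.0, 1.1, 1.4]
opening: 0.0098
grip_force: 40.0
```

Emit:
apply_moves(motion="5 0 0 -2 0 0 0;5 0 0 -3 0 0 0;5 0 0 -4 0 0 -0.1;5 0 0 -3 0 0 -0.17;5 0 0 0 0 0 -0.17;5 0 0 0 0 0 -0.17;5 0 0 0 0 0 -0.17;5 0 0 0 0 0 -0.17;5 0 0 0 0 0 -0.17;5 0 0 0 0 0 -0.17;5 0 0 0 0 0 -0.17;5 0 0 0 0 0 -0.17;5 0 0 0 0 0 -0.17;5 0 0 0 0 0 -0.17;5 0 0 0 0 0 -0.17;5 0 0 0 0 0 -0.17;5 0 0 0 0 0 -0.17;5 0 0 0 0 0 -0.17;5 0 0 0 0 0 -0.17;5 0 0 0 0 0 -0.17")

```text
time: 8.68
tool_pos: [0.4217, 0.2629, 0.1232]
tool_rot: [-3.141, -0.001, 3.12]
contact_force: [-0.6, 0.1, -2.0]
opening: 0.0101
grip_force: 40.0
```

Run:
```python
from h import *
go((.570,-.007,.1,3.374),(.570,-.007,.016,3.374))
```

```text
t 8.68 at [0.4217 0.2629 0.1232] rot [-3.141e+00 -1.000e-03  3.120e+00] open 0.0101 q6 -1.15
rz -0.254 cm [ -8.21 -29.68   2.32]
rz 0.0 cm [-0.   0.   8.4]
```

Emit:
apply_moves(motion="5 0 0 0 0 0 -0.13;5 0 0 0 0 0 -0.124;5 -0.6 -2 0 0 0 0;5 -1 -3.7 0 0 0 0;5 -1.2 -4.2 0.3 0 0 0;5 -1.2 -4.2 0.4 0 0 0;5 -1.2 -4.2 0.4 0 0 0;5 -1.2 -4.2 0.4 0 0 0;5 -1 -3.9 0.4 0 0 0;5 -0.6 -2 0.4 0 0 0;5 -0.4 -1.4 0 0 0 0;5 0 0 0 0 0 0")

```text
time: 10.18
tool_pos: [0.5712, -0.0082, 0.1006]
tool_rot: [3.141, -0.0, -2.915]
contact_force: [-0.2, 0.3, -2.0]
opening: 0.0103
grip_force: 40.0
```

Run:
```python
from h import *
go((.570,-.007,.016,3.374))
p=robot.read_camera('scene');cv2.imwrite('pics/b.png',cv2.resize(p['img'][90:290,200:440,::-1],None,fx=3,fy=3))
```

```text
t 10.18 at [ 0.5712 -0.0082  0.1006] rot [ 3.141 -0.    -2.915] open 0.0103 q6 -1.95
rz -6.289 cm [0.09 0.14 8.46]
```

View pics/b.png

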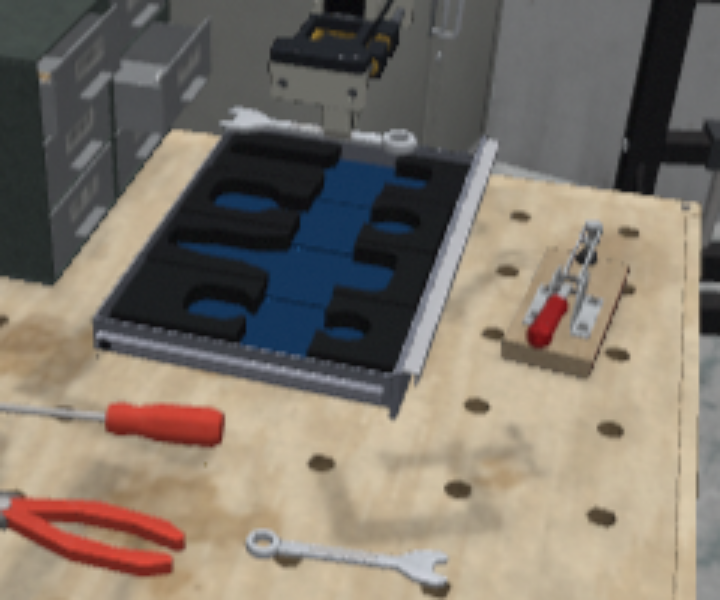

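The spanner hangs level above its pocket (jaw at 240,120, ring at 400,138), head toward the far end. Now I'll lower it.

Emit:
apply_moves(motion="5 0.1 0.1 2 0 0 0;5 0 0 2.5 0 0 0;5 0 0 2 0 0 0;5 0 0 1.2 0 0 0;5 0 0 0.5 0 0 0;5 0 0 0.2 0 0 0;5 0 0 0 0 0 0;5 0 0 0 0 0 0")

```text
time: 11.22
tool_pos: [0.5703, -0.0075, 0.0172]
tool_rot: [-3.141, 0.001, -2.914]
contact_force: [0.2, -0.2, -0.5]
opening: 0.0107
grip_force: 40.0
```

Emit:
apply_moves(motion="5 0 0 0.1 0 0 0;20 0 0 0 0 0 0;40 0 0 0 0 0 0;40 0 0 0 0 0 0;40 0 0 0 0 0 0;40 0 0 -2 0 0 0;40 0 0 -4 0 0 0;40 0 0 -4 0 0 0;40 0 0 0 0 0 0")

```text
time: 12.35
tool_pos: [0.5719, -0.0076, 0.119]
tool_rot: [-3.139, 0.006, -2.914]
contact_force: [0.2, 0.3, -0.2]
opening: 0.0365
grip_force: 0.0
```

```bash
cat >> h.py <<'E'
def meas(t,z,cams=('top','scene')):
    for n in cams:
        c=robot.read_camera(n)
        L=robot.trace(t,c)
        if not L: print(t,n,'none');continue
        P=plane(c,L[0]['pixels'],z).astype(np.float32)
        (cx,cy),(w,h),a=cv2.minAreaRect(P*1000)
        if w<h: w,h,a=h,w,a+90
        print(t,n,round(L[0]['score'],2),len(P),'rect',round(cx),round(cy),round(w),round(h),'deg',round(a,1))
E
python3 - <<'E'
from h import *
meas('large_spanner',.018,['scene'])
s=.232;e=np.array([np.cos(s),np.sin(s)])
g=np.array([.3805,.342])+.006*np.array([np.cos(.37),np.sin(.37)])
go((g[0],g[1],.1,.37+np.pi-2*np.pi),(g[0],g[1],.003,.37+np.pi-2*np.pi));print(g)
E
```

```text
large_spanner scene 0.45 219 rect 592 -6 163 39 deg 13.8
t 12.45 at [ 0.5697 -0.0074  0.1156] rot [-3.141 -0.    -2.914] open 0.0366 q6 -1.95
rz -0.143 cm [ 4.41 39.41  1.56]
rz 0.0 cm [-0.   0.   9.7]
[0.38609396 0.34416969]
```

Emit:
apply_moves(motion="60 0 0 0 0 0 -0.143;60 0.4 4 0.1 0 0 0;60 0.5 4.4 0.1 0 0 0;60 0.5 4.4 0.2 0 0 0;60 0.5 4.4 0.2 0 0 0;60 0.5 4.4 0.2 0 0 0;60 0.5 4.4 0.2 0 0 0;60 0.5 4.4 0.2 0 0 0;60 0.5 4.4 0.2 0 0 0;60 0.5 4.4 0.2 0 0 0;60 0 0.2 0 0 0 0;60 0 0 0 0 0 0")

```text
time: 13.95
tool_pos: [0.3859, 0.3434, 0.0986]
tool_rot: [-3.141, -0.002, -2.771]
contact_force: [0.6, 0.3, 0.9]
opening: 0.0554
grip_force: 0.0
```

Run:
```python
from h import *
meas('small_spanner',.005)
go((.386,.344,.003,.37-np.pi))
```

```text
small_spanner top 0.51 77 rect 331 321 30 23 deg 116.2
small_spanner scene 0.98 488 rect 381 341 128 32 deg 22.0
t 14.15 at [0.3869 0.343  0.0995] rot [-3.141 -0.    -2.773] open 0.0551 q6 -1.36
rz -0.001 cm [0.05 0.12 9.65]
```

Emit:
apply_moves(motion="60 0 0.1 3 0 0 0;60 0 0 3 0 0 0;60 0 0 2 0 0 0;60 0 0 1 0 0 0;60 0 0 0.5 0 0 0;60 0 0 0.2 0 0 0;30 0 0 0 0 0 0;3 0 0 0 0 0 0;3 0 0 0 0 0 0;3 0 0 0 0 0 0;3 0 0 0 0 0 0;3 0 0 0 0 0 0;3 0 0 0 0 0 0", force=40)

```text
time: 15.78
tool_pos: [0.386, 0.3449, 0.0027]
tool_rot: [-3.141, 0.0, -2.771]
contact_force: [-0.4, -1.2, 0.8]
opening: 0.0075
grip_force: 40.0
```

Emit:
apply_moves(motion="3 0 0 -2 0 0 0;3 0 0 -3 0 0 0;3 0 0 -4 0 0 0.12;3 0 0 -3 0 0 0.17;3 0 0 0 0 0 0.17;3 0 0 0 0 0 0.17;3 0 0 0 0 0 0.17;3 0 0 0 0 0 0.17;3 0 0 0 0 0 0.17;3 0 0 0 0 0 0.17;3 0 0 0 0 0 0.17;3 0 0 0 0 0 0.17;3 0 0 0 0 0 0.17;3 0 0 0 0 0 0.17;3 0 0 0 0 0 0.17;3 0 0 0 0 0 0.17;3 0 0 0 0 0 0.17;3 0 0 0 0 0 0.17;3 0 0 0 0 0 0.17;3 0 0 0 0 0 0.17")

```text
time: 18.27
tool_pos: [0.3858, 0.3448, 0.1224]
tool_rot: [3.142, 0.001, 0.496]
contact_force: [0.8, 0.1, -0.7]
opening: 0.0074
grip_force: 40.0
```

Run:
```python
from h import *
go((.531,.1545,.1,.232),(.531,.1545,.016,.232))
```

```text
t 18.27 at [0.3858 0.3448 0.1224] rot [3.142e+00 1.000e-03 4.960e-01] open 0.0074 q6 1.66
rz 0.264 cm [ 9.76 21.86  2.24]
rz 0.0 cm [0.  0.  8.4]
```

Emit:
apply_moves(motion="3 0 0 0 0 0 0.13;3 0 0 0 0 0 0.134;3 1 2.2 0.3 0 0 0;3 1.6 3.6 0.4 0 0 0;3 1.7 3.8 0.4 0 0 0;3 1.7 3.8 0.4 0 0 0;3 1.6 3.6 0.4 0 0 0;3 1.4 3 0.3 0 0 0;3 0.8 1.9 0 0 0 0;3 0 0 0 0 0 0;3 0 0 0 0 0 0")

```text
time: 19.65
tool_pos: [0.5321, 0.1559, 0.1006]
tool_rot: [-3.141, 0.001, 0.238]
contact_force: [0.5, -0.3, -0.4]
opening: 0.0077
grip_force: 40.0
```

Run:
```python
from h import *
p=robot.read_camera('scene');cv2.imwrite('pics/c.png',cv2.resize(p['img'][90:290,200:440,::-1],None,fx=3,fy=3))
go((.531,.1545,.016,.232))
```

```text
t 19.7 at [0.5321 0.1561 0.1007] rot [-3.141  0.     0.239] open 0.0077 q6 1.48
rz 0.007 cm [-0.14  0.13  8.47]
```

View pics/c.png

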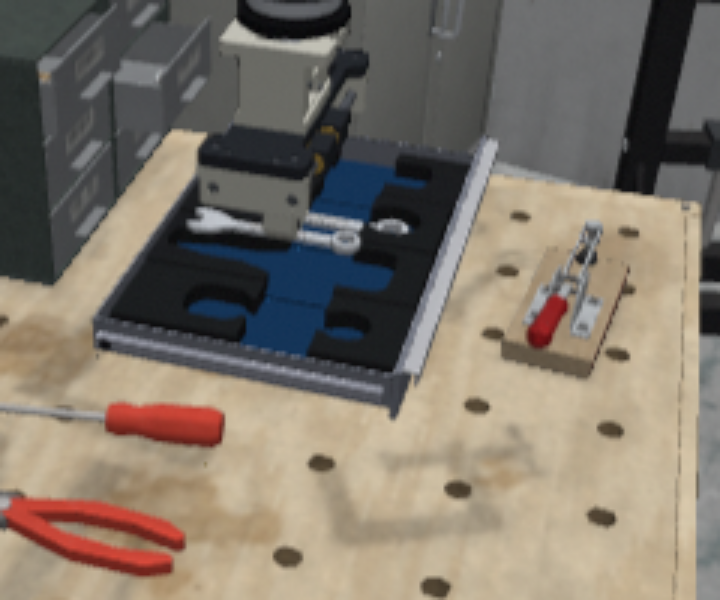

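The small spanner is held level (jaw at 205,220, ring at 345,240), and the large one lies in its pocket behind it. Now I'll lower the small one.

Emit:
apply_moves(motion="3 -0.1 0.1 2 0 0 0;3 0 0 2.5 0 0 0;3 0 0 2 0 0 0;3 0 0 1.2 0 0 0;3 0 0 0.6 0 0 0;3 0 0 0.2 0 0 0;3 0 0 0 0 0 0;20 0 0 0 0 0 0;40 0 0 0 0 0 0;40 0 0 0 0 0 0;40 0 0 0 0 0 0;40 0 0 -2 0 0 0;40 0 0 -4 0 0 0;40 0 0 -4 0 0 0;40 0 0 0 0 0 0")

```text
time: 21.58
tool_pos: [0.5342, 0.1543, 0.1189]
tool_rot: [3.141, -0.007, 0.238]
contact_force: [0.9, -0.4, -0.8]
opening: 0.0368
grip_force: 0.0
```

Run:
```python
from h import *
meas('small_spanner',.016,['scene'])
meas('screwdriver',.014,['scene'])
go((.558,.305,.1,.455),(.558,.305,.008,.455))
```

```text
small_spanner scene 0.53 112 rect 542 151 120 22 deg 13.7
screwdriver scene 0.74 510 rect 585 315 167 44 deg 24.3
t 21.77 at [0.5312 0.1538 0.1144] rot [-3.141e+00  3.000e-03  2.380e-01] open 0.037 q6 1.48
rz -0.217 cm [  9.05 -12.4    1.44]
rz 0.0 cm [0.  0.  9.2]
```

Emit:
apply_moves(motion="75 0 0 0 0 0 -0.11;75 0 0 0 0 0 -0.1;75 1.5 -2 0.2 0 0 0;75 2.4 -3.3 0.3 0 0 0;75 2.4 -3.3 0.3 0 0 0;75 1.7 -2.4 0.3 0 0 0;75 1 -1.4 0.3 0 0 0;75 0 0 3 0 0 0;75 0 0 3 0 0 0;75 0 0 2 0 0 0;75 0 0 1 0 0 0;75 0 0 0.4 0 0 0;75 0 0 0.2 0 0 0;50 0 0 0 0 0 0;15 0 0 0 0 0 0;15 0 0 0 0 0 0;15 0 0 0 0 0 0;15 0 0 0 0 0 0;15 0 0 0 0 0 0", force=40)

```text
time: 24.15
tool_pos: [0.5596, 0.3047, 0.0057]
tool_rot: [3.141, -0.0, 0.448]
contact_force: [-0.9, -0.2, 0.0]
opening: 0.0252
grip_force: 39.4
```

Run:
```python
from h import *
h=np.array([.6065,-.0835])+(.012-.030)*np.array([np.cos(.232),np.sin(.232)]);print(h)
go((.558,.305,.12,.232),(h[0],h[1],.1,.232),(h[0],h[1],.017,.232))
p=robot.read_camera('scene');cv2.imwrite('pics/d.png',cv2.resize(p['img'][150:300,150:400,::-1],None,fx=3,fy=3))
```

```text
[ 0.58898225 -0.08763864]
t 24.15 at [0.5596 0.3047 0.0057] rot [ 3.141 -0.     0.448] open 0.0252 q6 1.5
rz 0.216 cm [ -0.15  -0.07 -11.43]
rz 0.0 cm [-6.01 38.92  2.  ]
rz 0.0 cm [0.  0.  8.3]
```

View pics/d.png

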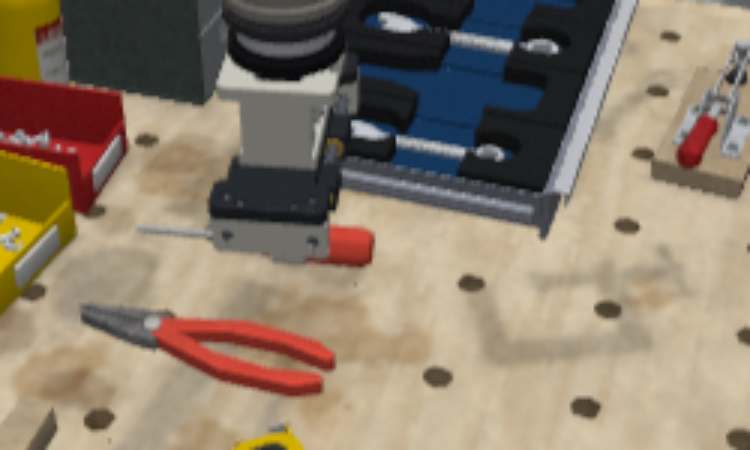

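The grip looks right: the fingertips at about (293,260) are 58 mm from the handle end, so around x = -28 mm. The small spanner is lying in its pocket. Now I'll carry the screwdriver over.

Emit:
apply_moves(motion="15 0 0 -2 0 0 0;15 0 0 -3 0 0 0;15 0 0 -4 0 0 0.1;15 0 0 -2.4 0 0 0.116;15 -0.3 2 0 0 0 0;15 -0.6 3.6 0 0 0 0;15 -0.7 4.4 0.2 0 0 0;15 -0.7 4.4 0.3 0 0 0;15 -0.7 4.4 0.3 0 0 0;15 -0.7 4.4 0.3 0 0 0;15 -0.7 4.4 0.3 0 0 0;15 -0.7 4.4 0.3 0 0 0;15 -0.5 3.6 0.3 0 0 0;15 -0.4 2.2 0 0 0 0;15 -0.2 1.1 0 0 0 0;15 0 0 0 0 0 0;15 0 0 0 0 0 0")

```text
time: 26.32
tool_pos: [0.5885, -0.087, 0.0997]
tool_rot: [-3.141, 0.0, 0.233]
contact_force: [0.3, 0.4, -1.5]
opening: 0.0252
grip_force: 39.5
```

Run:
```python
from h import *
go((.589,-.0876,.017,.232))
meas('screwdriver',.11,['scene'])
p=robot.read_camera('scene');cv2.imwrite('pics/e.png',cv2.resize(p['img'][60:230,220:440,::-1],None,fx=3,fy=3))
```

```text
t 26.32 at [ 0.5885 -0.087   0.0997] rot [-3.141  0.     0.233] open 0.0252 q6 1.06
rz 0.001 cm [0.04 0.07 8.27]
screwdriver scene 0.82 308 rect 614 -79 170 66 deg 11.0
```

View pics/e.png

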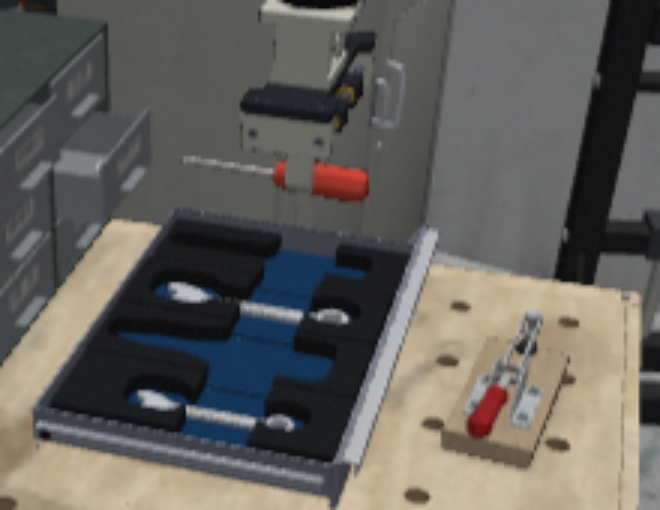

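The screwdriver hangs level above its pocket. Both spanners show flat in theirs (around 245,305 and 215,415). Now I'll lower it.

Emit:
apply_moves(motion="15 0.2 0.1 2 0 0 0;15 0 0 2.5 0 0 0;15 0 0 2 0 0 0;15 0 0 1 0 0 0;15 0 0 0.5 0 0 0;15 0 0 0.1 0 0 0;15 0 0 0.1 0 0 0;30 0 0 0 0 0 0;38 0 0 0 0 0 0;38 0 0 0 0 0 0;38 0 0 0 0 0 0;38 0 0 -2 0 0 0;38 0 0 -4 0 0 0;38 0 0 -4 0 0 0;38 0 0 0 0 0 0")

```text
time: 28.35
tool_pos: [0.5928, -0.0892, 0.1213]
tool_rot: [3.138, -0.006, 0.232]
contact_force: [-0.1, -0.5, 0.3]
opening: 0.0351
grip_force: 0.0
```

Run:
```python
from h import *
meas('screwdriver',.025,['scene'])
meas('pliers',.008,['scene','top'])
a=.22
g=np.array([.557,.415])-.028*np.array([np.cos(a),np.sin(a)]);print(g)
go((g[0],g[1],.1,a),(g[0],g[1],.004,a))
```

```text
screwdriver scene 0.89 266 rect 610 -82 146 53 deg 22.9
pliers scene 0.7 1246 rect 557 417 179 58 deg 13.0
pliers top 0.92 572 rect 554 419 174 52 deg 18.4
[0.52967487 0.40888957]
t 28.65 at [ 0.59   -0.0884  0.1163] rot [-3.14e+00  2.00e-03  2.32e-01] open 0.0348 q6 1.06
rz 0.012 cm [  4.97 -49.85   1.63]
rz 0.0 cm [0.  0.  9.6]
```

Emit:
apply_moves(motion="85 0.2 -2 0 0 0 0.012;85 0.4 -4.2 0.1 0 0 0;85 0.4 -4.5 0.1 0 0 0;85 0.5 -4.6 0.1 0 0 0;85 0.4 -4.6 0.2 0 0 0;85 0.5 -4.6 0.2 0 0 0;85 0.4 -4.6 0.2 0 0 0;85 0.5 -4.6 0.2 0 0 0;85 0.4 -4.6 0.2 0 0 0;85 0.5 -4.6 0.2 0 0 0;85 0.4 -4 0.1 0 0 0;85 0.4 -2.9 0 0 0 0;85 0 0 0 0 0 0;85 0 0 0 0 0 0")

```text
time: 30.4
tool_pos: [0.5305, 0.4075, 0.1007]
tool_rot: [3.141, 0.002, 0.22]
contact_force: [0.5, 0.2, -0.1]
opening: 0.0781
grip_force: 0.0
```

Run:
```python
from h import *
go((.530,.409,.004,.22))
p=robot.read_camera('scene');cv2.imwrite('pics/f.png',cv2.resize(p['img'][110:310,170:400,::-1],None,fx=3,fy=3))
```

```text
t 30.4 at [0.5305 0.4075 0.1007] rot [3.141e+00 2.000e-03 2.200e-01] open 0.0781 q6 1.89
rz -0.0 cm [-0.01 -0.16  9.67]
```

View pics/f.png

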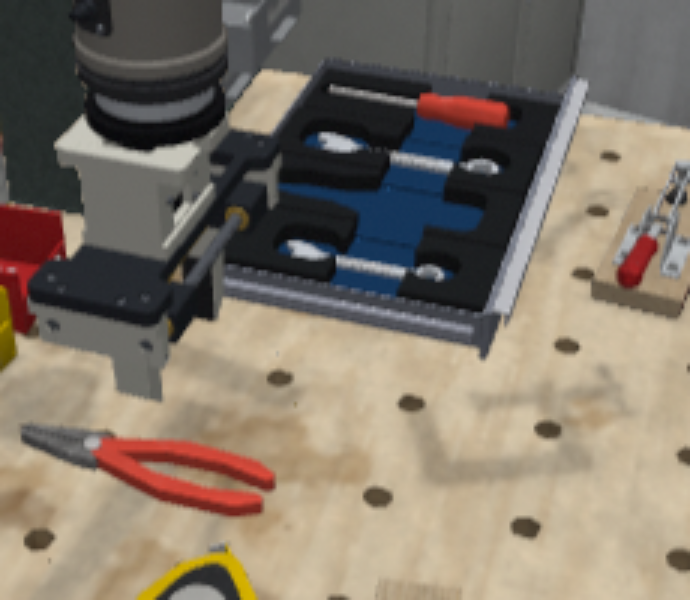

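The screwdriver lies in its pocket (425,100), and the fingers straddle the pliers' handles. Now I'll descend.

Emit:
apply_moves(motion="85 0 -0.2 3 0 0 0;85 0 0 3 0 0 0;85 0 0 2 0 0 0;85 0 0 1 0 0 0;85 0 0 0.5 0 0 0;85 0 0 0.2 0 0 0;70 0 0 0 0 0 0;55 0 0 0 0 0 0;40 0 0 0 0 0 0;40 0 0 0 0 0 0;40 0 0 0 0 0 0;40 0 0 0 0 0 0", force=35)

```text
time: 31.95
tool_pos: [0.5304, 0.4103, 0.0049]
tool_rot: [-3.142, -0.0, 0.22]
contact_force: [-0.0, -0.3, 1.0]
opening: 0.0464
grip_force: 35.0
```

Emit:
apply_moves(motion="40 0 0 -2 0 0 0;40 0 0 -3 0 0 0;40 0 0 -4 0 0 0;40 0 0 -2.5 0 0 -0.012")

```text
time: 32.45
tool_pos: [0.5309, 0.4105, 0.123]
tool_rot: [-3.141, -0.003, 0.232]
contact_force: [0.0, -0.3, -2.4]
opening: 0.0465
grip_force: 35.0
```

Run:
```python
from h import *
go((.5505,.074,.1,.232))
meas('pliers',.12,['scene'])
```

```text
t 32.45 at [0.5309 0.4105 0.123 ] rot [-3.141e+00 -3.000e-03  2.320e-01] open 0.0465 q6 1.88
rz -0.0 cm [-5.83 33.2   2.3 ]
pliers scene 0.63 840 rect 562 410 180 64 deg 11.9
```

Emit:
apply_moves(motion="40 -0.3 2 0 0 0 0;40 -0.6 3.2 0 0 0 0;40 -0.7 4 0.3 0 0 0;40 -0.7 4 0.4 0 0 0;40 -0.7 4 0.4 0 0 0;40 -0.7 4 0.4 0 0 0;40 -0.7 4 0.4 0 0 0;40 -0.6 3.5 0.4 0 0 0;40 -0.5 2.6 0 0 0 0;40 -0.3 1.9 0 0 0 0;40 0 0 0 0 0 0;40 0 0 0 0 0 0")

```text
time: 34.05
tool_pos: [0.55, 0.0744, 0.0966]
tool_rot: [-3.141, 0.0, 0.232]
contact_force: [-0.9, -0.0, -2.1]
opening: 0.0467
grip_force: 35.0
```

Run:
```python
from h import *
go((.5505,.074,.0175,.232))
meas('pliers',.105,['scene'])
p=robot.read_camera('scene');cv2.imwrite('pics/g.png',cv2.resize(p['img'][60:260,200:430,::-1],None,fx=3,fy=3))
```

```text
t 34.05 at [0.55   0.0744 0.0966] rot [-3.141  0.     0.232] open 0.0467 q6 1.33
rz 0.0 cm [0.04 0.06 7.91]
pliers scene 0.58 579 rect 570 86 173 60 deg 7.2
```

View pics/g.png

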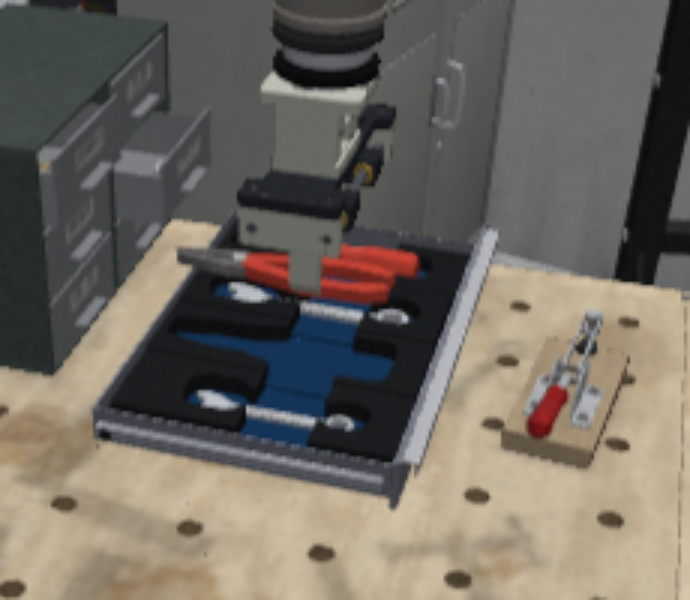

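Run:
```python
from h import *
p=robot.read_camera('scene')
e=np.array([np.cos(.232),np.sin(.232)]);n=np.array([-e[1],e[0]])
tcp=robot.observe()['tool_pos'][:2]
for u,v in((180,253),(390,295),(420,265)):
    w=ray(p,u/3+200,v/3+60,.1)[:2]-tcp; print(np.round(1000*np.array([w@e,w@n])))
```

```text
[110.   6.]
[-64.  17.]
[-76. -37.]
```

Emit:
apply_moves(motion="40 0.3 0.1 2 0 0 0;40 0 0 2.5 0 0 0;40 0 0 1.8 0 0 0;40 0 0 1 0 0 0;40 0 0 0.4 0 0 0;40 0 0 0.1 0 0 0;40 0 0 0.1 0 0 0")

```text
time: 35.12
tool_pos: [0.5537, 0.0735, 0.0183]
tool_rot: [3.141, -0.001, 0.232]
contact_force: [-0.3, -0.9, -2.3]
opening: 0.0464
grip_force: 35.0
```

Emit:
apply_moves(motion="40 0 0 0.1 0 0 0;55 0 0 0 0 0 0;66 0 0 0 0 0 0;66 0 0 0 0 0 0;66 0 0 0 0 0 0;66 0 0 -2 0 0 0;66 0 0 -4 0 0 0;66 -0.5 0 -4 0 0 0;66 -2 0 -4 0 0 0;66 -4 0 -4 0 0 0;66 -4 1 -2 0 0 0;66 -4 3 0 0 0 0;66 0 4 0 0 0 0;66 0 5 0 0 0 0;66 0 5 0 0 0 0;66 0 5 0 0 0 0;66 0 5 0 0 0 0;66 0 5 0 0 0 0;66 0 4 0 0 0 0;66 0 0 0 0 0 0")

```text
time: 37.62
tool_pos: [0.4969, -0.3223, 0.2159]
tool_rot: [3.142, 0.0, 0.229]
contact_force: [-0.6, 1.8, 0.2]
opening: 0.0604
grip_force: 0.0
```

Run:
```python
from h import *
print(robot.observe()['tool_pos'],robot.observe()['time'])
for t,z in(('large_spanner',.018),('small_spanner',.016),('screwdriver',.025),('pliers',.02)): meas(t,z)
a=robot.read_camera('top')['img'][130:245,285:435,::-1];b=robot.read_camera('scene')['img'][120:220,230:370,::-1]
r=lambda i:cv2.resize(i,(750,int(750*i.shape[0]/i.shape[1])),interpolation=cv2.INTER_CUBIC)
cv2.imwrite('pics/h.png',r(a));cv2.imwrite('pics/i.png',r(b))
```

```text
[ 0.49693218 -0.32233561  0.21588465] 37.625
large_spanner top 0.62 262 rect 589 -3 157 33 deg 12.3
large_spanner scene 0.46 68 rect 592 -8 151 24 deg 14.6
small_spanner top 0.73 142 rect 540 156 113 20 deg 12.0
small_spanner scene 0.62 143 rect 541 151 125 24 deg 14.4
screwdriver top 0.83 304 rect 618 -85 166 28 deg 10.2
screwdriver scene 0.63 304 rect 618 -80 166 54 deg 21.7
pliers top 0.92 554 rect 579 78 173 49 deg 10.5
pliers scene 0.92 531 rect 577 80 166 56 deg 12.2
```

View pics/h.png

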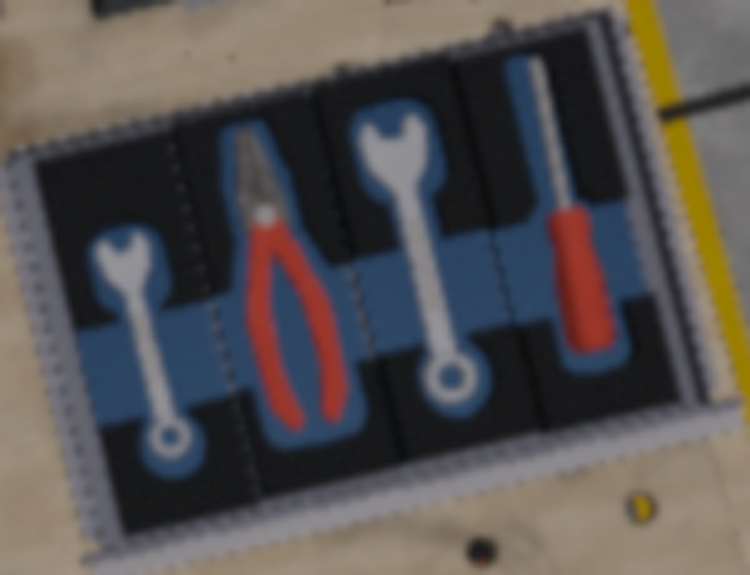

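View pics/i.png

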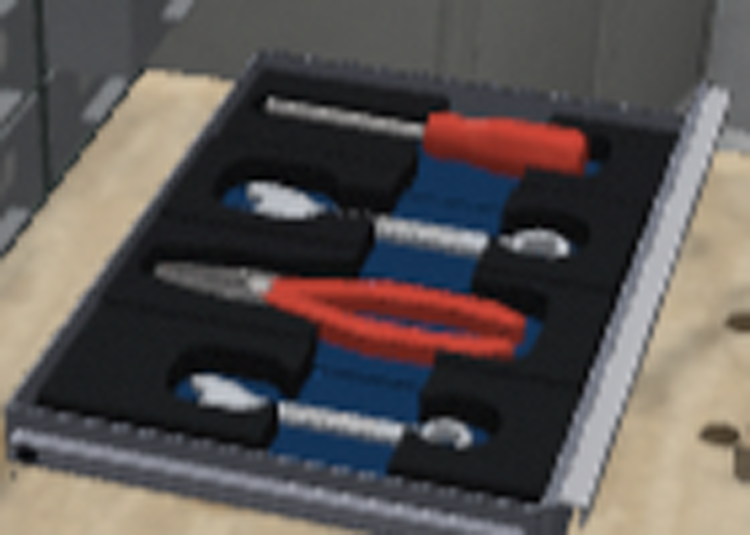

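All four tools lie in their own pockets, head to head: the top crop shows them at (150,340), (290,280), (420,260) and (570,220). They are within a few mm and a few degrees of home, and the arm is clear.

```bash
python3 -c "
from cell import robot
print(robot.hand_in())"
```

```text
the job is handed in; nothing more can be done
None
```

I put all four tools back in their own foam pockets, head end to head end, and handed the job in after about 38 s on the robot's clock. The last camera check put each tool within about 5 mm of home and roughly aligned with its pocket, but no judging result came back.

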